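Find the reference plate and put it away

TASK

Three look-alike metal plates lean on the left side (seen from the robot) of the V-shaped rack; one of them has a black cross on its hidden face. Turn plates over onto the right side of the V until you find the one with the cross, then lay it flat on the pad in the open case with the cross up, and close the lid fully. Leave the other two plates standing in the rack, whichever way round, and do not disturb the tape roll and the dish.

Things in the scene. Friction and masses are not known exactly. Their poses are not given: they have to be found in the camera images.
- rack: fixed V-shaped rack: white base 130 (x) x 270 (y) x 12 mm, three bays along its y (at -100, 0, +100 mm). A plate stands with its lower end on the V line and leans on one prong of its bay; its upper 45 mm stands clear above the prong. Turned 80 degrees about the V line it lies on the other prong, other face up. Origin under the centre, z up
- v_line (a point): point of the rack's V line, where the prongs' inner faces meet, middle bay, 34 mm above the worktop; axes as the rack's. In each bay two steel prongs, 75 long, 6 thick, rise from this line: the left one, 48 wide, leans 35 degrees from vertical to the rack's +x (the robot's left), the right one, 28 wide, 45 degrees to -x
- plate_1_mid (a point): aluminium plate 120 x 56 x 10 mm, 0.18 kg; this is its centre. x along its length, at first down the slope to the V line; y across its width; z out of the face hidden at the start. All faces plain but for small dots in the corners, except that one of plates 1 to 3 (the number does not tell which) has a 40 mm black cross, arms 11 mm wide along x and y, in the middle of the hidden face
- plate_2_mid (a point): aluminium plate 120 x 56 x 10 mm, 0.18 kg; this is its centre. x along its length, at first down the slope to the V line; y across its width; z out of the face hidden at the start. Looks like plate 1 (see there); which of the three has the cross is not known
- plate_3_mid (a point): aluminium plate 120 x 56 x 10 mm, 0.18 kg; this is its centre. x along its length, at first down the slope to the V line; y across its width; z out of the face hidden at the start. Looks like plate 1 (see there); which of the three has the cross is not known
- pad_top (a point): centre of the top of the black rubber pad in the case, 18 mm above the worktop. The case is fixed, grey, 180 (x) x 170 (y) x 46 mm, walls and floor 6 mm; the pad, 124 (x) x 50 (y) x 12 mm, lies in its middle. x points to its hinge side (the robot's right), z up. The plate goes with its length along x, either way round
- lid (a joint): angle of the case's lid: 0 shut, grows as it opens, 1.9 rad wide open; starts between 1.65 and 1.85. The hinge is stiff by friction (about 0.2 N m): the lid stays where it is left and must be pushed all the way down
- lid_hinge (a point): middle of the lid's hinge line, along the case's y at its right upper rim, 90 mm in x from the pad's centre, 46 mm above the worktop. The lid reaches 180 mm from the hinge, is 170 mm wide and 8 mm thick, its inner face on the hinge line; a black knob 35 mm high stands on its outer face, on the middle line, 150 mm from the hinge. Axes turn with the lid
- tape_roll: bystander: roll of tape, 66 mm across, 18 mm high, flat on the worktop behind the gap between rack and case; origin under its centre
- petri_dish: bystander: clear shallow dish with tablets, 65 mm across, 13 mm high, on the worktop to the left of the rack; origin under its centre
Not all that is in view belongs to the job. Of the things like the part that bears pad_top, leave any that is brown; of the rest the larger one is meant.

How it is judged:
By the outcome, as a careful person would: the job done as asked, in the order asked, and still so for the second after the job is handed in, with the robot touching nothing.
It also fails if it takes over 72 s, if anything falls off the work surface, if the arm or the gripper's body presses on something with over 40 N, if the wrist force passes 120 N, or if a joint passes its speed limit or range.

ROBOT

A 7-joint arm with a two-finger parallel gripper is mounted at the origin on a cart in front of the work surface, level with it; the furniture and walls round the work are solid. World frame = base frame: x ahead of the robot, y to its left, z up, the work surface at z = 0. Lengths are in m, angles in rad, forces in N, time in s.
With the tool pointing down it reaches from about 0.4 to 0.875 m from the base axis. Payload 19.3 kg.
Tool frame: the origin (TCP) lies midway between the tips of the shut fingers; the grasp point (between the pads) lies 19 mm behind it; z points along the fingers, y is the direction in which the jaws open and shut (so a half turn about z gives the same grasp; the last joint's range is limited). The gripper opens to 85 mm and grips with 20 to 120 N. Pads are 22 mm wide; open, the fingers measure 114 mm over their backs; the gripper's body (76 mm by 85 mm) begins 54 mm behind the grasp point. The pads swing forward as they close: fully open they stand 13 mm farther back than shut.
Start: joints at [1.121, 0.521, -0.036, 1.599, 0.021, 1.021, -0.113], TCP at [0.232, -0.58, 0.231] pointing down, gripper open.
Joint ranges: [-2.91, 2.91], [-0.3, 2.13], [-1.5, 1.42], [0.17, 2.43], [-1.26, 4.41], [0.16, 1.93], [-2.52, 2.52]. Speed limits (rad/s): [1.89, 1.89, 2.39, 2.39, 3.01, 3.01, 3.01].

INTERFACE

Orientations are given as [roll, pitch, yaw] about the fixed x, y, z axes, in that order (R = Rz(yaw) Ry(pitch) Rx(roll)).
In Python, from workcell import telemetry, cams, workorder gives the robot as it stands. The module is installed in compiled form; this text tells all that it offers.
- The arm moves only by the tool apply_moves, never from a script. Its argument "steps" is a list of rows, each a list of 4 numbers: the shift along the tool's x, y, z in cm, then the turn about the tool's z in rad. A call has exactly 10 rows; each row is the pose to reach, as a shift and turn from the pose commanded when the call began, along the tool's axes at that moment; what a row does not reach only later rows make up. A row lasts 1/12 s, in which the tool goes at most 41.7 mm and 7.16 degrees, less where a joint would pass 70% of its speed; a pose out of reach is approached as far as the arm can. A call with a gripper value outside its range is refused whole. "claw" is the closure, from 0 (fully open) to 1 (shut), set as the call begins (left out, the last holds). The fingers move at their own pace and stop on an object; "force" is the grip in N (left out, the last holds). Time passes only in rows, so rows that repeat a pose let the fingers close, or fill a call up. It gives the time, the measured TCP pose, the force and the opening at its end, in the units of the state.
- telemetry.observe(): the state, without advancing time (a new reading comes with each control period).
- cams.grab_frame(name): name is "scene" or "top"; returns a dict with "color" (480x640x3 uint8, red, green, blue), "mtx" (3x3 intrinsics, pixels), "k1" (the pictures are not rectified: a ray, as slopes to the right and down, at radius r is drawn at 1 + k1 r^2 times it, then the intrinsics apply), "eye" and "orientation" of the camera in the world. Camera axes: x right, y down, z forward; pixel columns grow to the right and rows downward; lengths in m; the calibration is good to about 2 mm. A picture is of the moment at which its call begins. There is no depth.
- workorder.job_done(): hands the job in, once; it reports no verdict.
Trained networks look in the newest picture that a camera, given by its name, has taken for a name from the list of things; names that differ only in an ending like _2 or _b are one class to them, and where a whole thing is asked for, a point or a joint stands for the part that bears it (a point fixed in the world has none). Each returns a list of dicts, best first, with "score" (0 to 1); they miss things now and then, are a little off and sometimes report something else, mostly with a low value. They report only what shows in the picture. A call takes as long as a camera call. They do not tell look-alikes from the thing itself.
- cams.find_in(camera, name): "box" ([left, top, width, height] in pixels, round what is visible of it).
- cams.pinpoint(camera, name): "uv" ([column, row] in pixels: a listed point, or the origin of a listed thing).
The state is a dict: "clock": time; "qpos": joint angles; "qd": joint speeds; "joint_efforts": joint torques, N m; "position": TCP position; "tool_rot": TCP orientation; "force": force on the tool from outside, world axes, zero at the start; "moment": the same for the moment, N m; "grip_width": finger opening in m.
Only numpy, scipy, OpenCV 4.12 (cv2) and the standard library are available. Lean on these libraries where they do the work, as an engineer would, in place of code of your own. Each camera call takes 0.05 s, during which the arm holds its last target. There are 200 camera calls.

## Working session

There is one attempt and no reset: what is moved stays moved. The work goes in short steps, Python scripts to look and compute and a tool call to move; the robot and the scene stay as the last step left them, time stands still between calls to the robot, and variables do not carry over. Pictures are saved under pics/ and viewed, about 8 in all and at most 12, crops included, and the job is handed in when it is done.

Besides the shell and the picture viewer there is one more tool, called after "Emit:" in YAML: its name, and indented under it one key for each argument. apply_moves: Moves the arm, as the interface text tells. Its arguments: {"type":"object","properties":{"steps":{"type":"array"},"claw":{"type":"number"},"force":{"type":"number"}},"required":["steps"]}

```bash
mkdir -p pics; cat > h.py <<'E'
import numpy as np, cv2
from scipy.spatial.transform import Rotation as R
from workcell import telemetry, cams, workorder
def cam(n):
    f=cams.grab_frame(n); return f
def rot(f):
    o=np.array(f['orientation'],float)
    return o if o.shape==(3,3) else R.from_euler('xyz',o).as_matrix()
def ray(f,uv):
    m=np.array(f['mtx']); k=f['k1']
    d=np.array([(uv[0]-m[0,2])/m[0,0],(uv[1]-m[1,2])/m[1,1]]); s=d.copy()
    for _ in range(30): s=d/(1+k*(s@s))
    return rot(f)@np.array([s[0],s[1],1.])
def atz(f,uv,z):
    d=ray(f,uv); e=np.array(f['eye']); return e+d*(z-e[2])/d[2]
def proj(f,p):
    c=rot(f).T@(np.array(p)-np.array(f['eye'])); s=c[:2]/c[2]; s=s*(1+f['k1']*(s@s)); m=np.array(f['mtx'])
    return np.array([m[0,0]*s[0]+m[0,2],m[1,1]*s[1]+m[1,2]])
def tri(fs,uvs):
    A=np.zeros((3,3));b=np.zeros(3)
    for f,uv in zip(fs,uvs):
        d=ray(f,uv);d/=np.linalg.norm(d);P=np.eye(3)-np.outer(d,d);A+=P;b+=P@np.array(f['eye'])
    return np.linalg.solve(A,b)
def save(f,n,box=None,s=1):
    im=f['color'][:,:,::-1]
    if box: im=im[box[1]:box[3],box[0]:box[2]]
    cv2.imwrite('pics/'+n,cv2.resize(im,None,fx=s,fy=s,interpolation=cv2.INTER_CUBIC))
E
python3 - <<'E'
from h import *
np.set_printoptions(precision=4,suppress=True)
print(telemetry.observe())
for n in ('scene','top'):
    f=cam(n); save(f,n+'0.png'); print(n,f['eye'],f['orientation'],f['mtx'],f['k1'])
    for t in ('rack','v_line','plate_1_mid','pad_top','lid_hinge','tape_roll','petri_dish'):
        z={'v_line':.034,'pad_top':.018,'lid_hinge':.046,'plate_1_mid':.09}.get(t,0)
        print(t,[(np.round(r['uv']),round(r['score'],2),np.round(atz(f,r['uv'],z),4)) for r in cams.pinpoint(n,t)])
    print([ (np.round(r['box']),round(r['score'],2)) for r in cams.find_in(n,'lid')],[ (np.round(r['box']),round(r['score'],2)) for r in cams.find_in(n,'plate_1_mid')],[ (np.round(r['box']),round(r['score'],2)) for r in cams.find_in(n,'pad_top')])
E
```

```text
{'clock': 0.0, 'qpos': array([ 1.1208,  0.522 , -0.0363,  1.6   ,  0.0212,  1.0211, -0.1128]), 'qd': array([ 0.0006,  0.0001, -0.0011, -0.0011, -0.    ,  0.0005, -0.0002]), 'joint_efforts': array([ -0.0009, -92.7105,   1.9796, -36.9918,   0.0178,   0.0083,
         0.    ]), 'position': array([ 0.2315, -0.5802,  0.2307]), 'tool_rot': array([-3.1405,  0.0001,  0.3797]), 'force': array([-0.8549,  0.2373,  0.2882]), 'moment': array([ 0.0511, -0.0107,  0.0028]), 'grip_width': 0.08533708196542174}
scene [-1.1075 -0.7445  1.106 ] [-2.1122 -0.0001 -1.2441] [[595.8195   0.     322.2895]
 [  0.     595.8195 241.0916]
 [  0.       0.       1.    ]] -0.05500892728953451
rack [(array([244., 237.]), 0.97, array([0.5724, 0.128 , 0.    ]))]
v_line [(array([240., 233.]), 0.98, array([0.5426, 0.1244, 0.034 ])), (array([250., 203.]), 0.42, array([0.7665, 0.1914, 0.034 ])), (array([216., 228.]), 0.32, array([0.541 , 0.2212, 0.034 ]))]
plate_1_mid [(array([233., 217.]), 0.47, array([0.5506, 0.1537, 0.09  ]))]
pad_top [(array([462., 301.]), 0.8, array([ 0.4079, -0.6801,  0.018 ])), (array([327., 262.]), 
[... 1264 characters left out ...]
18 ])), (array([308., 207.]), 0.74, array([ 0.6494, -0.1017,  0.018 ])), (array([482., 324.]), 0.68, array([ 0.4191, -0.6863,  0.018 ]))]
lid_hinge [(array([359., 266.]), 0.94, array([ 0.4964, -0.2973,  0.046 ])), (array([438., 308.]), 0.93, array([ 0.4311, -0.5489,  0.046 ])), (array([504., 337.]), 0.82, array([ 0.3935, -0.7451,  0.046 ]))]
tape_roll [(array([307., 205.]), 0.63, array([ 0.6613, -0.0942,  0.    ]))]
petri_dish [(array([159., 247.]), 0.64, array([0.4178, 0.3155, 0.    ]))]
[(array([388., 280.,  54.,  50.]), 0.91), (array([296., 196.,  26.,  21.]), 0.22)] [(array([197., 184.,  34.,  36.]), 0.7)] [(array([458., 298.,  48.,  39.]), 0.96), (array([386., 280.,  49.,  51.]), 0.89)]
```

View pics/scene0.png

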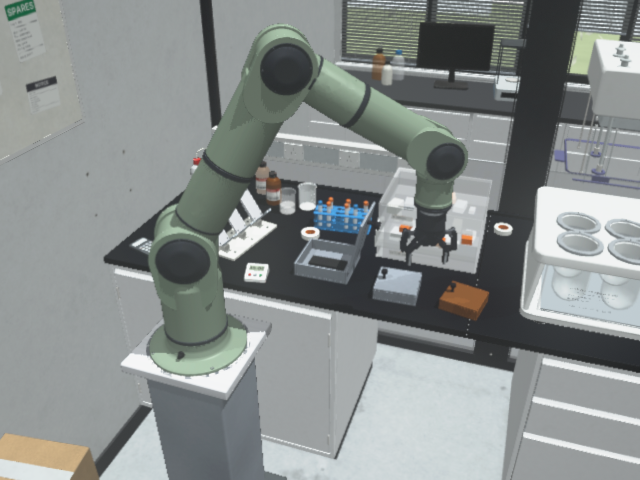

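View pics/top0.png

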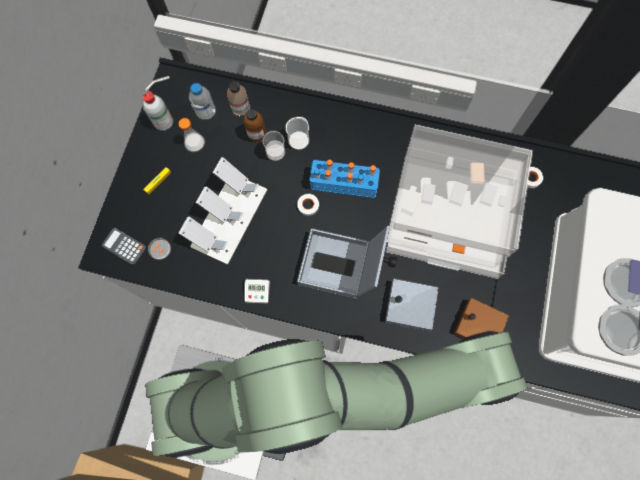

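The scene picture shows the arm, with the open grey case at about (330,262) and closed grey and brown lookalikes at (398,287) and (465,300). The top picture shows the rack at (222,210) with three plates leaning left and the pad at (333,261). The lid is open to the right at (375,255), with the tape roll at (308,204) and the dish at (159,248). I'll zoom in on the rack and case.

```bash
python3 - <<'E'
from h import *
f=cam('top')
im=f['color'][:,:,::-1]
a=cv2.resize(im[150:270,170:275],None,fx=5,fy=5,interpolation=cv2.INTER_CUBIC)
b=cv2.resize(im[220:320,290:400],None,fx=2.4,fy=2.4,interpolation=cv2.INTER_CUBIC)
o=np.zeros((600,800,3),np.uint8); o[:a.shape[0],:a.shape[1]]=a; o[:b.shape[0],530:530+b.shape[1]]=b
g=cam('scene')['color'][185:280,180:300,::-1]
g=cv2.resize(g,None,fx=2.2,fy=2.2,interpolation=cv2.INTER_CUBIC); o[300:300+g.shape[0],530:530+g.shape[1]]=g
cv2.imwrite('pics/crop1.png',o)
E
```

```text
(no output)
```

View pics/crop1.png

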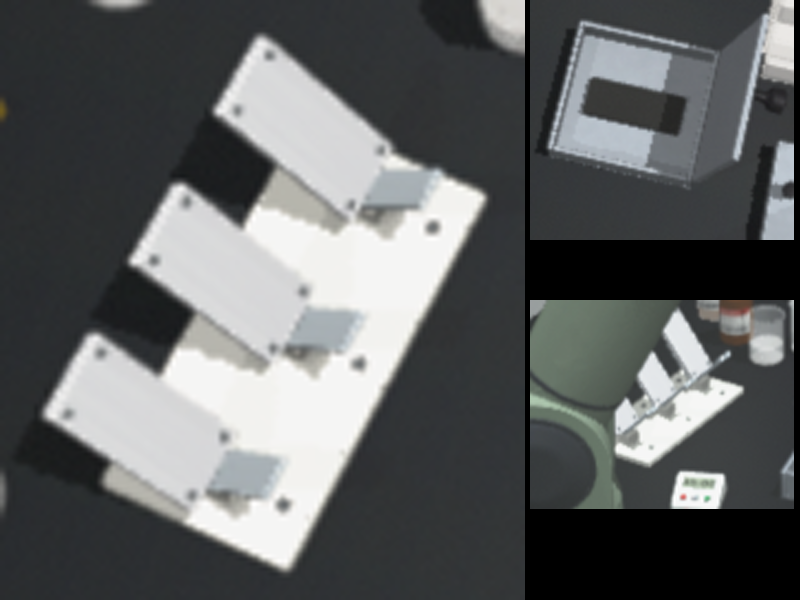

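The crop shows the plate and base corners clearly. I'll fit the rack and case models to these points.

```bash
cat > fit.py <<'E'
from h import *
from scipy.optimize import least_squares
np.set_printoptions(precision=4,suppress=True)
f=cam('top')
A=lambda p:np.array(p)/5+[170,150]
B=lambda p:(np.array(p)-[530,0])/2.4+[290,220]
def T(p,q): 
    c,s=np.cos(p[2]),np.sin(p[2]); return np.array([p[0]+c*q[0]-s*q[1],p[1]+s*q[0]+c*q[1],q[2]])
s35,c35=np.sin(np.radians(35)),np.cos(np.radians(35))
def pl(bay,al,n,w): return np.array([s35*al-c35*n,bay+w,.034+c35*al+s35*n])
P=[((-.065,-.135,.012),A((486,196))),((-.065,.135,.012),A((290,571)))]
for topn in (0,.01):
    Q=list(P); d=.0018
    for bay,c in zip((-.1,0,.1),[[(262,33),(213,112),(388,150),(350,222)],[(178,181),(129,262),(311,288),(270,365)],[(92,331),(42,413),(230,432),(190,513)]]):
        for (al,n,w),uv in zip([(d+.12,topn,-.028),(d+.12,topn,.028),(d,.01,-.028),(d,.01,.028)],c): Q.append((pl(bay,al,n,w),A(uv)))
    r=least_squares(lambda p:np.concatenate([proj(f,T(p,q))-uv for q,uv in Q]),[.56,.13,1.1])
    print('rack',r.x,np.degrees(r.x[2]),'rms',np.sqrt(np.mean(r.fun**2)),r.fun.reshape(-1,2).round(1).tolist())
C=[((-.062,.025,.018),(590,76)),((.062,.025,.018),(688,97)),((.062,-.025,.018),(681,136)),((-.062,-.025,.018),(583,114)),((-.09,.085,.046),(582,22)),((-.09,-.085,.046),(548,151)),((.09,.085,.046),(718,48)),((.09,-.085,.046),(690,185))]
def lidp(a,y): return (.09-.18*np.cos(a),y,.046+.18*np.sin(a))
def res(p):
    o=[proj(f,T(p,q))-B(uv) for q,uv in C]
    o+= [proj(f,T(p,lidp(p[3],.085)))-B((765,15)),proj(f,T(p,lidp(p[3],-.085)))-B((737,160))]
    return np.concatenate(o)
best=min((least_squares(res,[.48,-.2,y,1.75]) for y in (-1.8,-1.3,1.3)),key=lambda r:r.cost)
print('case',best.x,'rms',np.sqrt(np.mean(best.fun**2)),best.fun.reshape(-1,2).round(1).tolist())
print('hinge',T(best.x,(.09,0,.046)))
g=cam('scene'); print([proj(g,T(best.x,(0,0,.018)))],[(r['uv'],r['score']) for r in cams.pinpoint('scene','pad_top')])
E
python3 fit.py
```

```text
rack [0.5578 0.13   1.3775] 78.92264129625293 rms 0.8103397385124738 [[-0.1, -0.1], [-1.5, -0.0], [-1.3, 1.2], [-0.6, 1.1], [0.9, 0.2], [0.1, 1.0], [-0.8, -0.1], [-0.4, -0.1], [1.2, -0.1], [0.7, 0.1], [-0.5, -0.9], [-0.1, -0.5], [1.8, -0.8], [0.9, -0.8]]
rack [0.5577 0.1327 1.3817] 79.16363194927773 rms 0.7551647444179518 [[-1.1, -0.4], [-2.1, -0.2], [-0.4, 1.3], [0.4, 1.3], [-0.1, -0.1], [-0.8, 0.7], [0.2, 0.1], [0.7, 0.2], [0.3, -0.3], [-0.1, -0.1], [0.6, -0.5], [1.0, -0.0], [1.0, -0.9], [0.2, -0.9]]
case [ 0.49   -0.2231 -1.5474  1.7954] rms 0.6080778952371128 [[0.5, 0.3], [-0.3, 0.3], [-0.8, -0.2], [-0.4, 0.2], [-0.9, -0.3], [-0.1, -0.2], [0.9, 1.4], [0.9, -1.0], [0.4, -0.5], [-0.3, 0.0]]
hinge [ 0.4921 -0.3131  0.046 ]
[array([327.8852, 260.8923])] [([396.4, 285.6], 0.97), ([328.4, 261.3], 0.94), ([461.4, 301.0], 0.83)]
```

```bash
cat > plan.py <<'E'
from h import *
np.set_printoptions(precision=4,suppress=True)
RX,RY,RW=.5578,.1315,1.380
CX,CY,CW=.490,-.2231,-1.547
DG=.025  # grasp point above TCP at 56 mm opening
def rk(x,y,z): c,s=np.cos(RW),np.sin(RW); return np.array([RX+c*x-s*y,RY+s*x+c*y,z])
def cs(x,y,z): c,s=np.cos(CW),np.sin(CW); return np.array([CX+c*x-s*y,CY+s*x+c*y,z])
def st(): o=telemetry.observe(); return np.array(o['position']),o['tool_rot'][2],o
def rel(tgt,yaw):
    p,w,o=st(); d=np.array(tgt)-p; c,s=np.cos(w),np.sin(w)
    dy=(yaw-w+np.pi)%(2*np.pi)-np.pi
    return np.round([100*(c*d[0]+s*d[1]),100*(s*d[0]-c*d[1]),-100*d[2],-dy],2)
def grasp(deg,al=.094):
    """grasp point in rack x,z with the plate's axis at deg from vertical to rack +x, end resting in the V"""
    a=np.radians(deg); u=np.array([np.sin(a),np.cos(a)]); n=np.array([-np.cos(a),np.sin(a)])
    best=None
    t1,t2=np.radians(35),np.radians(45)
    N1=np.array([-np.cos(t1),np.sin(t1)]); N2=np.array([np.cos(t2),np.sin(t2)])
    K=[k for e in (0,.12) for k in (e*u+.005*n,e*u-.005*n)]
    M=np.array([N1,N2]); m=np.array([-min(N1@k for k in K),-min(N2@k for k in K)])
    b=np.linalg.solve(M,m)
    g=b+al*u; return g[0],.034+g[1]
if __name__=='__main__':
    for d in (35,0,-45): print(d,grasp(d))
    p,w,o=st(); print(p,w)
    x,z=grasp(35); print(rel(rk(x,-.1,.25),RW), rk(x,-.1,z-DG))
    x0,z0=x,z
    for i in range(1,21):
        a=35-80*i/20; x,z=grasp(a); print(i,round(a),round(100*(x-x0),2),round(-100*(z-z0),2))
E
python3 plan.py
```

```text
35 (np.float64(0.05083179480782638), np.float64(0.11531256041202691))
0 (np.float64(-0.0008816349035423244), np.float64(0.13388163490354232))
-45 (np.float64(-0.06417932356325379), np.float64(0.10525039137511927))
[ 0.2317 -0.5805  0.2313] 0.3797140693330523
[ 67.84 -52.91  -1.87  -1.  ] [0.6656 0.1624 0.0903]
1 31 -0.53 -0.38
2 27 -1.08 -0.73
3 23 -1.65 -1.03
4 19 -2.24 -1.28
5 15 -2.84 -1.49
6 11 -3.45 -1.66
7 7 -4.08 -1.77
8 3 -4.7 -1.84
9 -1 -5.33 -1.86
10 -5 -5.95 -1.83
11 -9 -6.58 -1.75
12 -13 -7.19 -1.62
13 -17 -7.8 -1.45
14 -21 -8.39 -1.23
15 -25 -8.96 -0.96
16 -29 -9.52 -0.65
17 -33 -10.05 -0.29
18 -37 -10.56 0.1
19 -41 -11.05 0.54
20 -45 -11.5 1.01
```

Emit:
apply_moves:
  steps:
    - [0,0,-4,0]
    - [0,0,-8,-0.1]
    - [3,-2,-10,-0.2]
    - [6,-5,-10,-0.3]
    - [9,-7,-10,-0.4]
    - [12,-10,-10,-0.5]
    - [15,-12,-10,-0.6]
    - [18,-14,-10,-0.7]
    - [21,-17,-10,-0.8]
    - [24,-19,-10,-0.8]
  claw: 0
  force: 20

```text
clock: 2.18
position: [0.3843, -0.3127, 0.3316]
tool_rot: [3.141, 0.0, 1.187]
force: [0.5, -1.2, 0.9]
grip_width: 0.0855
```

```bash
python3 - <<'E'
from plan import *
print(st()[:2]); x,z=grasp(35); print(rel(rk(x,-.1,.22),RW)); print(st()[2]['qpos'])
E
```

```text
(array([ 0.3843, -0.3127,  0.3316]), np.float64(1.1869418344261242))
[54.59  8.29 11.16 -0.19]
[ 0.8365  0.2257 -0.3293  1.7855  0.0799  1.1431  0.098 ]
```

Emit:
apply_moves:
  steps:
    - [4,0.6,0,-0.05]
    - [8,1.2,0,-0.1]
    - [12,1.8,0,-0.15]
    - [16,2.4,0,-0.19]
    - [20,3,0,-0.19]
    - [24,3.6,0,-0.19]
    - [28,4.2,0,-0.19]
    - [32,4.8,0,-0.19]
    - [36,5.4,0,-0.19]
    - [40,6,0,-0.19]

```text
clock: 3.02
position: [0.5928, 0.0336, 0.3314]
tool_rot: [3.141, 0.0, 1.369]
force: [0.9, -0.9, -0.2]
grip_width: 0.085
```

```bash
python3 - <<'E'
from plan import *
print(st()[:2]); x,z=grasp(35); print(rel(rk(x,-.1,z-DG),RW)); print(st()[2]['qpos'])
E
```

```text
(array([0.5928, 0.0336, 0.3314]), np.float64(1.3693296636351175))
[14.08  4.56 24.11 -0.01]
[ 0.2126  0.4239 -0.5284  1.5363  0.2212  1.2412 -0.5505]
```

Emit:
apply_moves:
  steps:
    - [3,1,2,-0.01]
    - [6,2,5,-0.01]
    - [9,3,8,-0.01]
    - [12,4,11,-0.01]
    - [14.1,4.5,13,-0.01]
    - [14.1,4.5,13,-0.01]
    - [14.1,4.5,13,-0.01]
    - [14.1,4.5,13,-0.01]
    - [14.1,4.5,13,-0.01]
    - [14.1,4.5,13,-0.01]

```text
clock: 3.85
position: [0.6648, 0.16, 0.2026]
tool_rot: [3.14, -0.0, 1.378]
force: [-0.6, -0.2, -0.1]
grip_width: 0.0856
```

```bash
python3 - <<'E'
from plan import *
print(st()[:2]); x,z=grasp(35); print(rel(rk(x,-.1,z-DG),RW)); print(st()[2]['qpos'])
f=cam('scene'); g=cam('top')
a=cv2.resize(f['color'][120:280,160:320,::-1],None,fx=3,fy=3); b=cv2.resize(g['color'][130:270,160:293,::-1],None,fx=2.3,fy=2.3)
o=np.zeros((480,790,3),np.uint8);o[:480,:480]=a;o[:b.shape[0],482:482+b.shape[1]]=b;cv2.imwrite('pics/a1.png',o)
E
```

```text
(array([0.6648, 0.16  , 0.2026]), np.float64(1.3782762110436704))
[ 0.26  0.03 11.23 -0.  ]
[-0.0261  0.6833 -0.4925  1.4397  0.3421  1.1024 -0.7719]
```

View pics/a1.png

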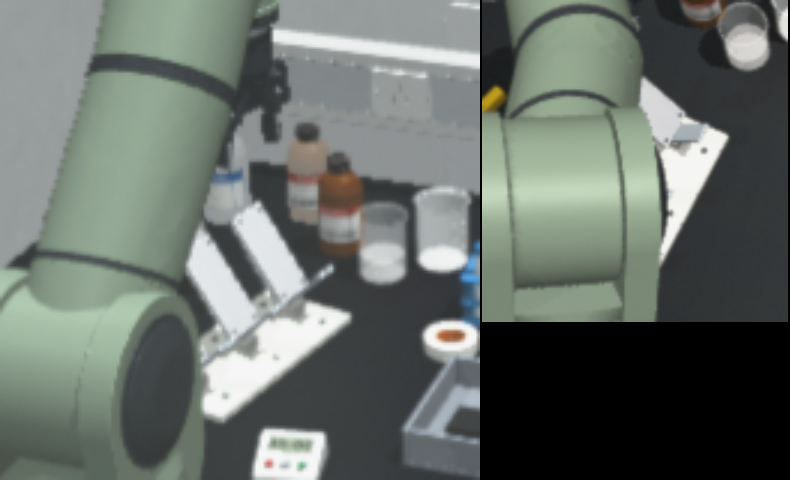

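The arm hides most of the rack, but the far plate is at about (265,250) in the left crop with the gripper above it. I'll descend and grip.

Emit:
apply_moves:
  steps:
    - [0.2,0,2,0]
    - [0.2,0,4,0]
    - [0.2,0,6,0]
    - [0.2,0,8,0]
    - [0.2,0,9.5,0]
    - [0.2,0,10.5,0]
    - [0.2,0,11.2,0]
    - [0.2,0,11.2,0]
    - [0.2,0,11.2,0]
    - [0.2,0,11.2,0]

```text
clock: 4.78
position: [0.6653, 0.1632, 0.0904]
tool_rot: [3.14, -0.001, 1.38]
force: [0.1, -0.2, 0.5]
grip_width: 0.0858
```

Emit:
apply_moves:
  steps:
    - [0,0,0,0]
    - [0,0,0,0]
    - [0,0,0,0]
    - [0,0,0,0]
    - [0,0,0,0]
    - [0,0,0,0]
    - [0,0,0,0]
    - [0,0,0,0]
    - [0,0,0,0]
    - [0,0,0,0]
  claw: 0.6
  force: 20

```text
clock: 5.62
position: [0.6652, 0.163, 0.0901]
tool_rot: [3.14, -0.0, 1.379]
force: [0.2, -0.4, 6.6]
grip_width: 0.056
```

Emit:
apply_moves:
  steps:
    - [-0.53,0,-0.45,0]
    - [-1.08,0,-0.8,0]
    - [-1.65,0,-1.1,0]
    - [-2.24,0,-1.35,0]
    - [-2.84,0,-1.55,0]
    - [-3.45,0,-1.7,0]
    - [-4.08,0,-1.8,0]
    - [-4.7,0,-1.87,0]
    - [-5.33,0,-1.9,0]
    - [-5.95,0,-1.87,0]

```text
clock: 6.45
position: [0.6536, 0.1044, 0.1092]
tool_rot: [3.141, -0.001, 1.38]
force: [-1.3, 4.0, 10.2]
grip_width: 0.0557
```

Emit:
apply_moves:
  steps:
    - [-0.63,0,0.08,0]
    - [-1.24,0,0.21,0]
    - [-1.85,0,0.38,0]
    - [-2.44,0,0.6,0]
    - [-3.01,0,0.87,0]
    - [-3.57,0,1.18,0]
    - [-4.1,0,1.54,0]
    - [-4.61,0,1.93,0]
    - [-5.1,0,2.37,0]
    - [-5.55,0,2.8,0]

```text
clock: 7.28
position: [0.6428, 0.0492, 0.0798]
tool_rot: [3.141, 0.0, 1.379]
force: [-0.6, 0.7, 4.3]
grip_width: 0.0559
```

```bash
python3 - <<'E'
from plan import *
p,w,o=st(); x,z=grasp(-45); print(p,w,o['force'],o['moment'],o['grip_width'],rel(rk(x,-.1,z-DG),RW))
g=cam('top'); save(g,'t1.png',(150,130,290,270),4)
f=cam('scene'); save(f,'s1.png',(160,120,320,280),4)
E
```

```text
[0.6428 0.0492 0.0798] 1.3792458224372077 [-0.6466  0.7056  4.305 ] [ 0.4546 -0.1778 -0.0022] 0.05585321189741536 [ 0.06  0.09 -0.04 -0.  ]
```

View pics/s1.png

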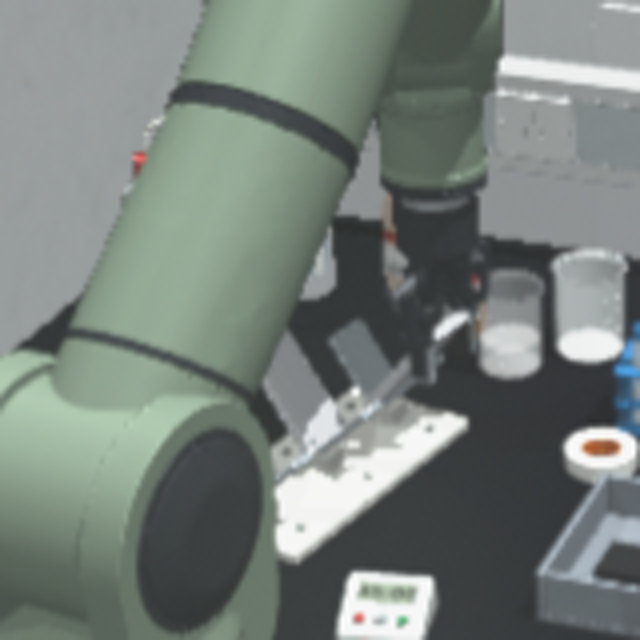

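The plate now leans on the right prong at about (450,330) in the crop, still held. I'll release it and retreat to look.

Emit:
apply_moves:
  steps:
    - [0,0,0,0]
    - [0,0,0,0]
    - [0,0,0,0]
    - [0,0,0,0]
    - [0,0,0,0]
    - [0,0,0,0]
    - [0,0,0,0]
    - [0,0,-2,0]
    - [0,0,-5,0]
    - [0,0,-9,0]
  claw: 0

```text
clock: 8.22
position: [0.6415, 0.05, 0.1689]
tool_rot: [-3.138, 0.001, 1.38]
force: [0.4, -0.1, 1.0]
grip_width: 0.0853
```

Emit:
apply_moves:
  steps:
    - [0,0,-4,0]
    - [0,0,-8,0]
    - [-3,0,-11,0]
    - [-7,0,-11,0]
    - [-11,0,-11,0]
    - [-15,0,-11,0]
    - [-19,0,-11,0]
    - [-23,0,-11,0]
    - [-27,0,-11,0]
    - [-31,0,-11,0]

```text
clock: 9.05
position: [0.5832, -0.2561, 0.2802]
tool_rot: [3.141, 0.0, 1.38]
force: [0.8, 0.3, -0.4]
grip_width: 0.0854
```

```bash
python3 - <<'E'
from plan import *
p,w,o=st(); print(p,w,o['grip_width'],o['qpos'])
g=cam('top'); save(g,'t2.png',(150,130,310,270),5)
E
```

```text
[ 0.5832 -0.2561  0.2802] 1.3797552962689643 0.08535618225589299 [ 0.6366  0.5333 -0.4851  1.4904  0.2593  1.1818 -0.0808]
```

View pics/t2.png

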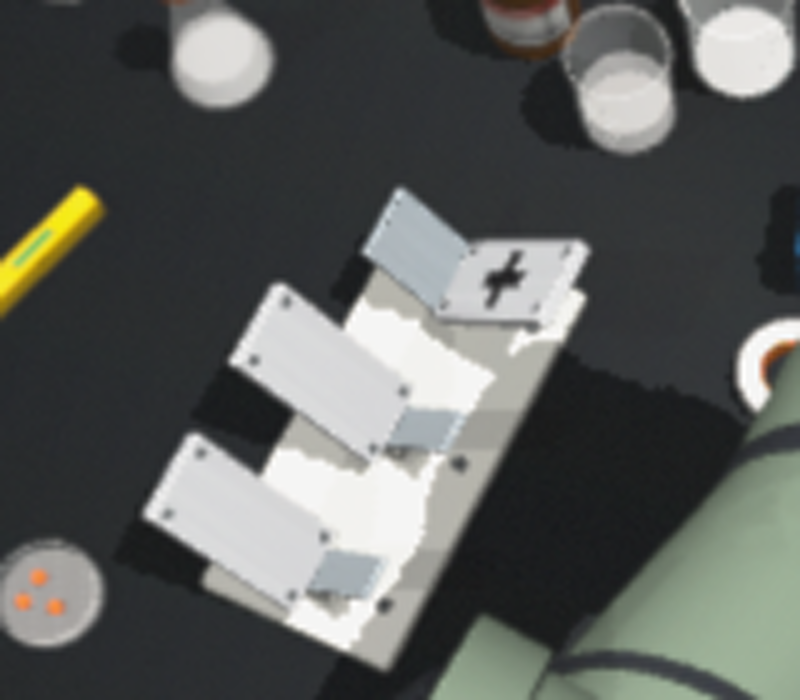

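The cross is on the far plate, now on the right prong, at about (505,275) in the crop. The other two plates, the dish and the tape roll are undisturbed. I'll regrasp the cross plate near its middle.

```bash
python3 - <<'E'
from plan import *
x,z=grasp(-45,.072); print(x,z); print(rel(rk(x,-.1,z-.017),RW))
E
```

```text
-0.04862297437714973 0.08969404218901522
[33.69 -0.07 20.69 -0.01]
```

Emit:
apply_moves:
  steps:
    - [4,0,0,0]
    - [8,0,0,0]
    - [12,0,0,0]
    - [16,0,0,0]
    - [20,0,0,0]
    - [24,0,1,0]
    - [28,0,4,0]
    - [31,0,7,0]
    - [33,0,10,0]
    - [33.7,0,11,0]

```text
clock: 9.93
position: [0.6462, 0.0812, 0.1659]
tool_rot: [-3.137, -0.0, 1.384]
force: [-0.3, 0.2, 0.2]
grip_width: 0.0853
```

Emit:
apply_moves:
  steps:
    - [0,0,0,0]
    - [0,0,1,0]
    - [0,0,3,0]
    - [0,0,5,0]
    - [0,0,7,0]
    - [0,0,8.5,0]
    - [0,0,9.7,0]
    - [0,0,9.7,0]
    - [0,0,9.7,0]
    - [0,0,9.7,0]

```text
clock: 10.77
position: [0.6488, 0.0763, 0.0743]
tool_rot: [3.14, -0.0, 1.379]
force: [0.2, -0.5, 0.6]
grip_width: 0.0856
```

```bash
python3 - <<'E'
from plan import *
x,z=grasp(-45,.072); print(rel(rk(x,-.1,z-.017),RW),st()[2]['force'])
E
```

```text
[-1.17  0.02  0.16 -0.  ] [ 0.2467 -0.4981  0.6281]
```

Emit:
apply_moves:
  steps:
    - [-0.4,0,0,0]
    - [-0.8,0,0.1,0]
    - [-1.2,0,0.15,0]
    - [-1.2,0,0.15,0]
    - [-1.2,0,0.15,0]
    - [-1.2,0,0.15,0]
    - [-1.2,0,0.15,0]
    - [-1.2,0,0.15,0]
    - [-1.2,0,0.15,0]
    - [-1.2,0,0.15,0]

```text
clock: 11.6
position: [0.6457, 0.065, 0.0715]
tool_rot: [-3.142, -0.0, 1.38]
force: [0.4, -0.4, 0.4]
grip_width: 0.0847
```

Emit:
apply_moves:
  steps:
    - [0,0,0,0]
    - [0,0,0,0]
    - [0,0,0,0]
    - [0,0,0,0]
    - [0,0,0,0]
    - [0,0,0,0]
    - [0,0,0,0]
    - [0,0,0,0]
    - [0,0,0,0]
    - [0,0,0,0]
  claw: 0.6
  force: 30

```text
clock: 12.43
position: [0.6458, 0.0649, 0.0716]
tool_rot: [3.141, -0.0, 1.38]
force: [-1.7, 0.1, 5.5]
grip_width: 0.0555
```

Emit:
apply_moves:
  steps:
    - [0,0,-0.5,0]
    - [0,0,-1.5,0]
    - [0,0,-3,0]
    - [0,0,-5,0]
    - [0,0,-7,0]
    - [0,0,-9,0]
    - [0,0,-11,0]
    - [0,0,-12.5,0]
    - [0,0,-13,0]
    - [0,0,-13,0]

```text
clock: 13.27
position: [0.6462, 0.0649, 0.203]
tool_rot: [3.14, -0.001, 1.38]
force: [1.6, 0.1, -1.4]
grip_width: 0.0555
```

```bash
python3 - <<'E'
from plan import *
p,w,o=st();print(p,w,o['force'],o['moment'],o['grip_width'],o['qpos'])
yw=CW+np.pi; th=np.radians(45)
print(rel(cs(-.06+.072*np.cos(th)-.005*np.sin(th),0,.018+.072*np.sin(th)+.005*np.cos(th)-.017),yw))
f=cam('scene'); save(f,'s3.png',(200,120,340,260),3)
E
```

```text
[0.6462 0.0649 0.203 ] 1.3796321589050038 [ 1.6275  0.0651 -1.3694] [0.0237 0.001  0.0531] 0.05546781979104224 [ 0.1353  0.6306 -0.5109  1.5417  0.3381  1.056  -0.6518]
[-30.01 -10.13  14.76  -0.21]
```

View pics/s3.png

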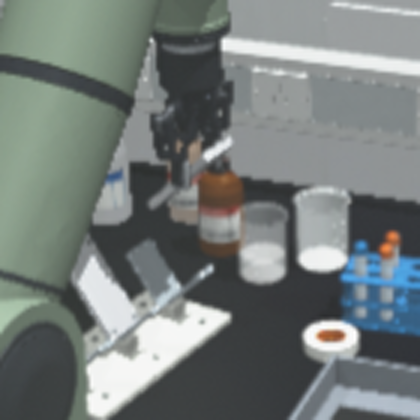

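The plate is held at about 45° at (190,170) in the crop. I'll carry it over the case.

Emit:
apply_moves:
  steps:
    - [-2,-0.7,0,0]
    - [-5.5,-1.8,0,-0.03]
    - [-9,-3,0,-0.06]
    - [-12.5,-4.2,0,-0.09]
    - [-16,-5.4,0,-0.12]
    - [-19.5,-6.6,0,-0.15]
    - [-23,-7.8,0,-0.18]
    - [-26,-8.8,0,-0.21]
    - [-28.5,-9.6,0,-0.21]
    - [-30,-10.1,0,-0.21]

```text
clock: 14.15
position: [0.4872, -0.2134, 0.2003]
tool_rot: [-3.139, 0.0, 1.587]
force: [0.5, -0.6, -1.0]
grip_width: 0.0555
```

Emit:
apply_moves:
  steps:
    - [0,0,0,0]
    - [0,0,1,0]
    - [0,0,2.5,0]
    - [0,0,4,0]
    - [0,0,5.5,0]
    - [0,0,7,0]
    - [0,0,8,0]
    - [0,0,8,0]
    - [0,0,8,0]
    - [0,0,8,0]

```text
clock: 14.98
position: [0.49, -0.2101, 0.1219]
tool_rot: [3.141, -0.0, 1.59]
force: [0.9, 0.4, -1.6]
grip_width: 0.0552
```

```bash
python3 - <<'E'
from plan import *
p,w,o=st();print(p,w,o['force'],o['grip_width'])
yw=CW+np.pi
G=lambda d:(lambda th:(-.06+.072*np.cos(th)-.005*np.sin(th),.018+.072*np.sin(th)+.005*np.cos(th)-.017))(np.radians(d))
x0,z0=G(45); print(rel(cs(x0,0,z0),yw))
for d in np.linspace(45,0,11): x,z=G(d); print(round(d),round(100*(x-x0),2),round(100*(z0-z),2),round(z,4))
f=cam('scene'); g=cam('top')
a=cv2.resize(f['color'][160:300,260:400,::-1],None,fx=2.8,fy=2.8); b=cv2.resize(g['color'][190:330,270:410,::-1],None,fx=2.8,fy=2.8)
cv2.imwrite('pics/c4.png',np.hstack([a,b]))
E
```

```text
[ 0.49   -0.2101  0.1219] 1.5903044376882534 [ 0.8826  0.3933 -1.5652] 0.05518946263643399
[-0.03 -0.03  6.64 -0.  ]
45 0.0 0.0 0.0554
40 0.41 0.39 0.0516
36 0.79 0.81 0.0474
32 1.14 1.26 0.0429
27 1.45 1.73 0.0381
22 1.72 2.23 0.0332
18 1.96 2.74 0.028
14 2.15 3.28 0.0227
9 2.3 3.82 0.0172
4 2.4 4.38 0.0116
0 2.46 4.94 0.006
```

View pics/c4.png

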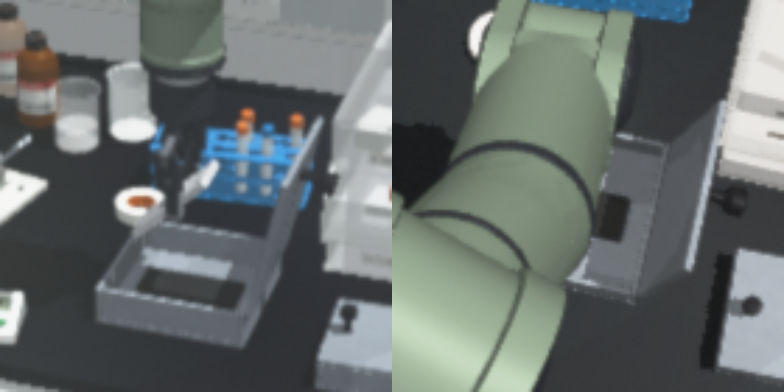

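The plate is over the case at about (190,185) in the left crop, still tilted, and the case and lid are clear. I'll touch down and lay it flat.

Emit:
apply_moves:
  steps:
    - [0,0,1,0]
    - [0,0,2.2,0]
    - [0,0,3.4,0]
    - [0,0,4.4,0]
    - [0,0,5.2,0]
    - [0,0,5.8,0]
    - [0,0,6.2,0]
    - [0,0,6.5,0]
    - [0,0,6.6,0]
    - [0,0,6.6,0]
  force: 20

```text
clock: 15.92
position: [0.4897, -0.2105, 0.0555]
tool_rot: [3.142, 0.0, 1.59]
force: [0.6, -0.3, -2.4]
grip_width: 0.0555
```

Emit:
apply_moves:
  steps:
    - [-0.21,0,0.2,0]
    - [-0.41,0,0.4,0]
    - [-0.6,0,0.6,0]
    - [-0.8,0,0.8,0]
    - [-0.97,0,1.03,0]
    - [-1.14,0,1.26,0]
    - [-1.3,0,1.5,0]
    - [-1.45,0,1.73,0]
    - [-1.58,0,1.98,0]
    - [-1.72,0,2.23,0]

```text
clock: 16.75
position: [0.4903, -0.2289, 0.0336]
tool_rot: [3.14, 0.001, 1.589]
force: [-0.0, -3.5, 5.6]
grip_width: 0.0555
```

```bash
python3 - <<'E'
from plan import *
p,w,o=st();print(p,w,o['force'],o['moment'],o['grip_width'])
f=cam('scene'); print(proj(f,cs(-.06,0,.018)));save(f,'s5.png',(280,200,380,290),5)
E
```

```text
[ 0.4903 -0.2289  0.0336] 1.5888833349081706 [-0.0492 -3.5172  5.6018] [-0.3801  0.09    0.0055] 0.0554670682941498
[310.9077 258.0178]
```

View pics/s5.png

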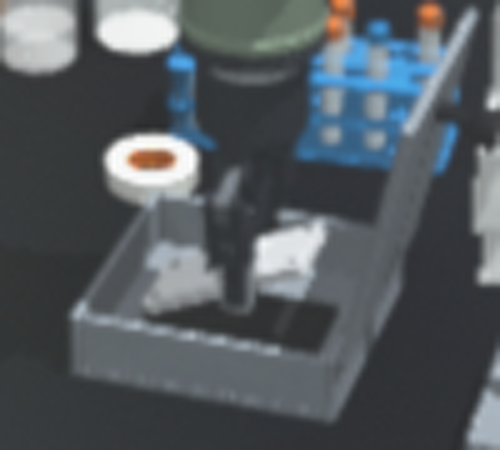

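The plate's lower end sits on the left end of the pad, at about (150,300) in the crop, and it is pivoting down as planned. Continuing.

Emit:
apply_moves:
  steps:
    - [-0.13,0,0.25,0]
    - [-0.24,0,0.51,0]
    - [-0.34,0,0.78,0]
    - [-0.43,0,1.05,0]
    - [-0.51,0,1.32,0]
    - [-0.58,0,1.6,0]
    - [-0.64,0,1.87,0]
    - [-0.68,0,2.15,0]
    - [-0.72,0,2.43,0]
    - [-0.74,0,2.7,0]

```text
clock: 17.63
position: [0.4901, -0.2351, 0.0059]
tool_rot: [3.142, -0.0, 1.59]
force: [0.9, -3.9, 3.7]
grip_width: 0.0552
```

```bash
python3 - <<'E'
from plan import *
p,w,o=st();print(p,w,o['force'],o['moment'],o['grip_width'])
c,s=np.cos(CW),np.sin(CW);d=p[:2]-[CX,CY];print('case x,y',c*d[0]+s*d[1],-s*d[0]+c*d[1])
E
```

```text
[ 0.4901 -0.2351  0.0059] 1.5897157026497835 [ 0.9093 -3.8868  3.6852] [-0.4181 -0.1223 -0.0621] 0.0551659481584993
case x,y 0.01204392098808312 -0.0001927345058160245
```

Emit:
apply_moves:
  steps:
    - [0,0,0,0]
    - [0,0,0,0]
    - [0,0,0,0]
    - [0,0,0,0]
    - [0,0,0,0]
    - [0,0,0,0]
    - [0,0,-1,0]
    - [0,0,-3,0]
    - [0,0,-6,0]
    - [0,0,-10,0]
  claw: 0

```text
clock: 18.47
position: [0.4889, -0.2344, 0.1064]
tool_rot: [-3.139, -0.002, 1.59]
force: [-0.5, -0.6, 0.4]
grip_width: 0.0851
```

Emit:
apply_moves:
  steps:
    - [0,0,-4,0]
    - [0,0,-8,0]
    - [0,0,-12,0]
    - [3,0,-15,0]
    - [7,0,-18,0]
    - [11,0,-20,0]
    - [15,0,-20,0]
    - [19,0,-20,0]
    - [23,0,-20,0]
    - [25,0,-20,0]
  claw: 1

```text
clock: 19.3
position: [0.4844, 0.019, 0.3075]
tool_rot: [3.14, -0.0, 1.593]
force: [0.7, -0.1, -0.0]
grip_width: 0.0002
```

```bash
python3 - <<'E'
from plan import *
p,w,o=st();print(p,w,o['force'],o['grip_width'],o['qpos'])
f=cam('scene'); g=cam('top')
a=cv2.resize(f['color'][170:310,290:410,::-1],None,fx=3.3,fy=3.3); b=cv2.resize(g['color'][190:330,280:400,::-1],None,fx=3.3,fy=3.3)
cv2.imwrite('pics/c6.png',np.hstack([a,b]))
E
```

```text
[0.4844 0.019  0.3075] 1.5929775599910567 [ 0.6523 -0.0602 -0.0443] 0.0002089808614334316 [ 0.4358  0.2771 -0.7298  1.8327  0.2055  1.1072 -0.3452]
```

View pics/c6.png

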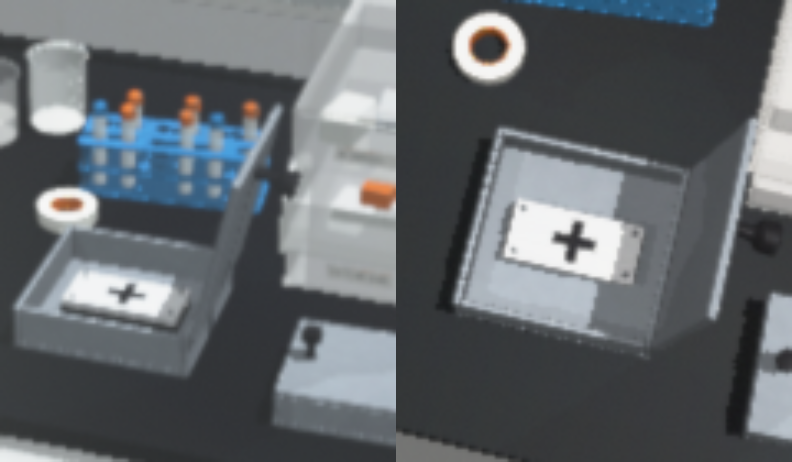

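The plate lies flat on the pad, cross up, at about (570,242) in the right half. The tape roll is untouched. A tall clear box stands close behind the lid, so I'll work out the room there.

```bash
python3 - <<'E'
from plan import *
f=cam('scene'); g=cam('top')
pc=atz(f,(375.8,256.4),0); print('box corner',pc)
# other edges of box in top picture
for z in (0,.1,.2,.3): print(z,atz(g,(389,249),z), atz(g,(389,262),z))
c,s=np.cos(CW),np.sin(CW)
inv=lambda p:(c*(p[0]-CX)+s*(p[1]-CY),-s*(p[0]-CX)+c*(p[1]-CY))
print('in case frame',inv(pc))
# plate centre & yaw from corner pixels (right half, top face z=.028)
P=[atz(g,((u-396)/3.3+280,v/3.3+190),.028) for u,v in [(514,197),(646,225),(636,284),(505,258)]]
print([np.round(inv(p),4) for p in P],inv(np.mean(P,0)))
# lid edge px
for a in np.arange(1.6,1.9,.05):
    print(round(a,2),proj(g,cs(.09-.18*np.cos(a),-.085,.046+.18*np.sin(a))),'meas',(714-396)/3.3+280,318/3.3+190, proj(f,cs(.09-.18*np.cos(a),-.085,.046+.18*np.sin(a))))
E
```

```text
box corner [ 0.5967 -0.3624  0.    ]
0 [ 0.5821 -0.3754  0.    ] [ 0.5419 -0.3841  0.    ]
0.1 [ 0.5519 -0.3714  0.1   ] [ 0.5142 -0.3795  0.1   ]
0.2 [ 0.5218 -0.3674  0.2   ] [ 0.4866 -0.375   0.2   ]
0.3 [ 0.4916 -0.3633  0.3   ] [ 0.4589 -0.3704  0.3   ]
in case frame (np.float64(0.14181526361478525), np.float64(0.10336297849829294))
[array([-0.062 ,  0.0296]), array([0.0612, 0.0301]), array([ 0.0637, -0.0256]), array([-0.0569, -0.028 ])] (np.float64(0.0015041296645655928), np.float64(0.0015407111353334265))
1.6 [362.8784 283.4076] meas 376.3636363636364 286.3636363636364 [350.2054 222.8124]
1.65 [366.2761 284.1942] meas 376.3636363636364 286.3636363636364 [353.0786 223.3885]
1.7 [369.649  285.0142] meas 376.3636363636364 286.3636363636364 [355.9424 224.094 ]
1.75 [372.9855 285.8646] meas 376.3636363636364 286.3636363636364 [358.7884 224.927 ]
1.8 [376.2743 286.7425] meas 376.3636363636364 286.3636363636364 [361.6082 225.8855]
1.85 [379.5042 287.6448] meas 376.3636363636364 286.3636363636364 [364.3935 226.967 ]
```

```bash
python3 - <<'E'
from plan import *
yw=CW+np.pi
print(rel(cs(.18,-.05,.3075),yw), rel(cs(.18,-.05,.18),yw))
L=lambda t:(.09-.14*np.cos(t)+.008*np.sin(t)+.011,.046+.14*np.sin(t)+.008*np.cos(t))
for t in np.linspace(1.85,0,31): x,z=L(t); print(round(t,2),round(-100*(x-.18),2),round(100*(.18-z),2))
E
```

```text
[-41.85  -4.93  -0.07  -0.  ] [-41.85  -4.93  12.68  -0.  ]
1.85 3.27 0.16
1.79 4.1 -0.1
1.73 4.94 -0.31
1.66 5.79 -0.46
1.6 6.64 -0.57
1.54 7.51 -0.62
1.48 8.37 -0.61
1.42 9.24 -0.56
1.36 10.09 -0.45
1.3 10.94 -0.29
1.23 11.78 -0.08
1.17 12.6 0.19
1.11 13.41 0.5
1.05 14.19 0.87
0.99 14.95 1.28
0.92 15.69 1.74
0.86 16.39 2.24
0.8 17.06 2.78
0.74 17.7 3.37
0.68 18.3 3.99
0.62 18.86 4.65
0.56 19.38 5.34
0.49 19.85 6.07
0.43 20.28 6.82
0.37 20.66 7.59
0.31 21.0 8.39
0.25 21.28 9.21
0.19 21.51 10.04
0.12 21.7 10.88
0.06 21.82 11.74
0.0 21.9 12.6
```

Emit:
apply_moves:
  steps:
    - [-3,0.4,0,0]
    - [-7,0.8,0,0]
    - [-11,1.2,0,0]
    - [-15,1.8,0,0]
    - [-19,2.4,0,0]
    - [-23,3,0,0]
    - [-27,3.4,0,0]
    - [-31,3.8,0,0]
    - [-35,4.2,0,0]
    - [-39,4.6,0,0]
  claw: 1

```text
clock: 20.33
position: [0.5371, -0.3779, 0.3064]
tool_rot: [-3.141, 0.0, 1.587]
force: [0.1, 0.1, -0.2]
grip_width: -0.0001
```

```bash
python3 - <<'E'
from plan import *
yw=CW+np.pi
print(st()[0],rel(cs(.18,-.05,.3075),yw), rel(cs(.18,-.05,.18),yw),st()[2]['qpos'])
E
```

```text
[ 0.5371 -0.3779  0.3064] [-2.48 -9.33 -0.11 -0.01] [-2.48 -9.33 12.64 -0.01] [ 0.8604  0.5583 -0.5449  1.3945  0.2923  1.2695  0.313 ]
```

I guessed the sideways sign wrong on that move. Nothing was touched, so I'll correct it and then descend behind the lid.

Emit:
apply_moves:
  steps:
    - [0,-2,0,-0.01]
    - [0,-5,0,-0.01]
    - [-1,-7.5,0,-0.01]
    - [-2,-9.3,0,-0.01]
    - [-2.5,-9.3,0,-0.01]
    - [-2.5,-9.3,0,-0.01]
    - [-2.5,-9.3,0,-0.01]
    - [-2.5,-9.3,0,-0.01]
    - [-2.5,-9.3,0,-0.01]
    - [-2.5,-9.3,0,-0.01]

```text
clock: 21.17
position: [0.4467, -0.4004, 0.3061]
tool_rot: [-3.142, -0.0, 1.601]
force: [-0.2, -0.8, -1.0]
grip_width: -0.0
```

Emit:
apply_moves:
  steps:
    - [0,0,1,0]
    - [0,0,3,0]
    - [0,0,5,0]
    - [0,0,7,0]
    - [0,0,9,0]
    - [0,0,11,0]
    - [0,0,12.5,0]
    - [0,0,12.5,0]
    - [0,0,12.5,0]
    - [0,0,12.5,0]

```text
clock: 22.0
position: [0.4467, -0.401, 0.1819]
tool_rot: [3.141, 0.0, 1.6]
force: [-0.1, 0.8, 0.6]
grip_width: -0.0003
```

```bash
python3 - <<'E'
from plan import *
print(st()[0],rel(cs(.18,-.05,.18),CW+np.pi),st()[2]['force'])
E
```

```text
[ 0.4467 -0.401   0.1819] [-0.32 -0.25  0.19  0.01] [-0.0922  0.7648  0.5579]
```

Emit:
apply_moves:
  steps:
    - [1.5,0,0.2,0]
    - [3,0,0.2,0]
    - [3.8,0,0.1,0]
    - [4.6,0,-0.1,0]
    - [5.5,0,-0.3,0]
    - [6.3,0,-0.4,0]
    - [7.2,0,-0.4,0]
    - [8.1,0,-0.4,0]
    - [8.9,0,-0.4,0]
    - [9.8,0,-0.2,0]

```text
clock: 22.83
position: [0.4435, -0.3024, 0.1834]
tool_rot: [3.141, 0.0, 1.6]
force: [-0.6, -2.0, 0.9]
grip_width: -0.0002
```

Emit:
apply_moves:
  steps:
    - [0.8,0,0.15,0]
    - [1.65,0,0.4,0]
    - [2.45,0,0.7,0]
    - [3.25,0,1.1,0]
    - [4.0,0,1.5,0]
    - [4.75,0,2.0,0]
    - [5.45,0,2.5,0]
    - [6.1,0,3.0,0]
    - [6.75,0,3.6,0]
    - [7.35,0,4.2,0]

```text
clock: 23.67
position: [0.4412, -0.2288, 0.1406]
tool_rot: [-3.142, -0.0, 1.6]
force: [1.0, 0.1, 1.7]
grip_width: 0.0
```

```bash
python3 - <<'E'
from plan import *
p,w,o=st();print(p,w,o['force'],o['moment'])
x0,z0=.18-.183,.18-.0399
print('expected at .68:',rel(cs(x0,-.05,z0),CW+np.pi))
f=cam('scene'); save(f,'s7.png',(270,170,400,300),4)
E
```

```text
[ 0.4412 -0.2288  0.1406] 1.5998490806379202 [0.9531 0.078  1.6871] [-0.029  -0.131  -0.0213]
expected at .68: [ 0.76 -0.1   0.05  0.01]
```

View pics/s7.png

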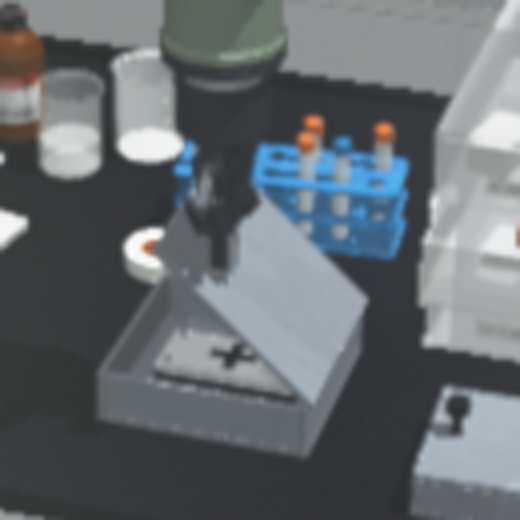

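The lid is half shut with the fingertip on its outer face at about (220,260) in the crop, and the plate is still in place. Continuing down.

Emit:
apply_moves:
  steps:
    - [0.7,0,0.7,0]
    - [1.3,0,1.4,0]
    - [1.9,0,2.1,0]
    - [2.4,0,2.85,0]
    - [2.8,0,3.6,0]
    - [3.2,0,4.4,0]
    - [3.5,0,5.2,0]
    - [3.8,0,6.0,0]
    - [4.0,0,6.9,0]
    - [4.2,0,7.7,0]

```text
clock: 24.55
position: [0.4399, -0.1873, 0.0632]
tool_rot: [-3.141, -0.0, 1.6]
force: [0.7, -0.7, -0.5]
grip_width: -0.0001
```

Emit:
apply_moves:
  steps:
    - [0,0,0.3,0]
    - [0,0,0.6,0]
    - [0,0,0.8,0]
    - [0,0,1.0,0]
    - [0,0,1.1,0]
    - [0,0,1.2,0]
    - [0,0,1.2,0]
    - [0,0,1.2,0]
    - [0,0,1.2,0]
    - [0,0,1.2,0]

```text
clock: 25.38
position: [0.4403, -0.1877, 0.0539]
tool_rot: [3.141, 0.001, 1.6]
force: [-11.9, 5.8, 47.9]
grip_width: -0.0002
```

Emit:
apply_moves:
  steps:
    - [0,0,-0.5,0]
    - [0,0,-2,0]
    - [0,0,-5,0]
    - [0,0,-9,0]
    - [0,0,-13,0]
    - [3,0,-17,0]
    - [7,0,-19,0]
    - [11,0,-19,0]
    - [15,0,-19,0]
    - [17,0,-19,0]

```text
clock: 26.22
position: [0.4349, -0.0144, 0.2433]
tool_rot: [3.139, 0.0, 1.601]
force: [1.1, 0.9, -0.8]
grip_width: 0.0
```

```bash
python3 - <<'E'
from plan import *
p,w,o=st();print(p,o['force'])
f=cam('scene'); g=cam('top')
print('closed front-left rim corner scene', proj(f,cs(-.09,-.085,.054)),proj(f,cs(-.09,-.085,.046)))
a=cv2.resize(f['color'][200:300,280:380,::-1],None,fx=4.5,fy=4.5); b=cv2.resize(g['color'][150:290,175:335,::-1],None,fx=2.15,fy=2.15)
O=np.zeros((450,796,3),np.uint8);O[:,:450]=a;O[:b.shape[0],452:452+b.shape[1]]=b
cv2.imwrite('pics/c8.png',O)
E
```

```text
[ 0.4349 -0.0144  0.2433] [ 1.141   0.8531 -0.8045]
closed front-left rim corner scene [293.8211 260.6699] [293.8817 262.7335]
```

View pics/c8.png

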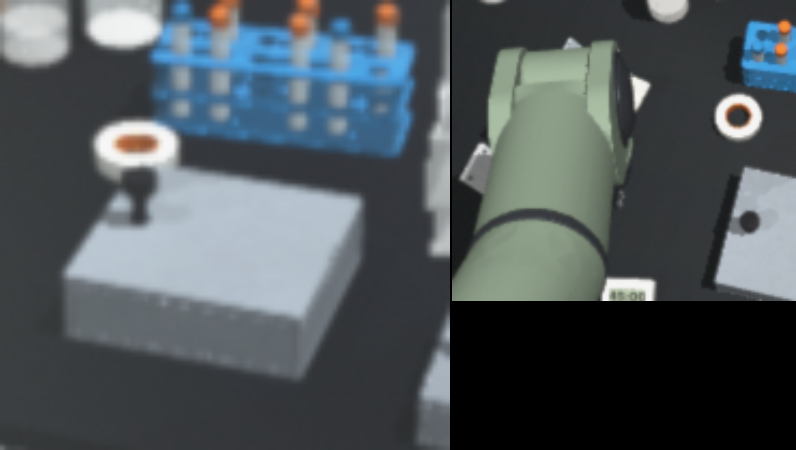

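The lid is shut flush, with its near-left corner at (294.9,260) against (293.8,260.7) predicted for shut. The tape roll is in place and the arm is clear, so I'm handing in.

```bash
python3 -c "
from workcell import workorder; print(workorder.job_done())"
```

```text
the job is handed in; nothing more can be done
None
```

The job is done and handed in at about 26 s of the 72 s allowed. The first plate I turned over, in the far bay, had the cross. I laid it flat on the pad in the open case, cross up, and pushed the lid shut.

**What the last checks showed:**
- **Plate:** it lay flat with the cross up, about 2 mm from the pad's centre, measured before the lid was closed.
- **Lid:** it looks flush all round, and its near-left corner is within about 1.5 px of where a shut lid should be. The fingertip stopped at z = 0.0539 m, against 0.054 m expected.
- **Tape roll:** it looked unmoved in the last picture.
- **Arm:** it was clear of everything at hand-in.

**What did not go as planned or stayed unchecked:**
- **Lid force:** the final press read about 48 N at the wrist, more than I meant. It went through the fingertip, not the gripper's body, and is below the 120 N wrist limit.
- **Sideways slip:** one move behind the lid went the wrong way because I had the sign wrong. I corrected it, and nothing was touched.
- **Other two plates and the dish:** they looked undisturbed after I turned the cross plate. The arm hid most of the rack in the last picture and the dish was outside it, so I did not see them again. I only went back to lift the cross plate out.

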